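# Roll the forming rod onto the spine line

### The arm

A 6-joint arm with a two-finger parallel gripper is mounted at the origin on the work surface. World frame = base frame: x ahead of the robot, y to its left, z up, the work surface at z = 0. Lengths are in mm, angles in rad, forces in N, time in s.
With the tool pointing down it reaches from about 325 to 775 mm from the base axis. Payload 9.3 kg.
Tool frame: the origin (TCP) lies between the finger pads; the fingertips stand 8 mm ahead of it and the grasp point (between the pads) lies 11 mm behind it (r.finger_overhang is the z of the fingertips in the tool frame, in mm); z points along the fingers, y is the direction in which the jaws open and shut (so a half turn about z gives the same grasp; the last joint's range is limited). The gripper opens to 85 mm and grips with 20 to 120 N. Pads are 22 mm wide; open, the fingers measure 114 mm over their backs; the gripper's body (76 mm by 85 mm) begins 54 mm behind the grasp point. The pads swing forward as they close: fully open they stand 13 mm farther back than shut.
Start: joints at [-1.289, 0.259, 0.021, 1.334, 0, 1.418], TCP at [231.669, -498.825, 239.279] pointing down, gripper open.
Joint ranges: [-3.04, 3.04], [-0.91, 1.82], [-1.04, 1.36], [-1.92, 1.95], [-1.52, 1.45], [-3.14, 3.14]. Speed limits (rad/s): [2.22, 2.22, 2.79, 3.14, 3.14, 3.14].

### API

Orientations are given as a rotation vector (axis times angle).
In Python, from plant import get_obs, get_image, get_calibration, hand_in, spotter, r gives the robot as it stands.
- The arm moves only by the shell command python3 -m inch 'ROWS' [FORCE]. ROWS is JSON, a list of rows, each an object with "translation": the shift along the tool's x, y, z in cm, a list of three; "dr": the turn, a rotation vector about the tool's x, y, z in rad, a list of three; "jaw": the opening in per cent of the stroke, from 0 (shut) to 100 (fully open). A call has 1 to 10 rows; each row is the pose to reach, as a shift and turn from the pose measured when the call began, along the tool's axes at that moment; what a row does not reach only later rows make up. A row lasts 1/8 s, in which the tool goes at most 62.5 mm and 10.7 degrees, less where a joint would pass 70% of its speed; a pose out of reach is approached as far as the arm can. A call with a gripper value outside its range is refused whole. The fingers move at their own pace and stop on an object; FORCE is the grip in N (left out, the last holds). Time passes only in rows, so rows that repeat a pose let the fingers close. It gives the time, the measured TCP pose, the force and the opening at its end, in the units of the state.
- get_obs(): the state, without advancing time (a new reading comes with each control period).
- get_image(name): name is "side" or "top" or "wrist"; returns the picture (400x640x3 uint8, blue, green, red); there is no depth.
- get_calibration(name): a dict with "fx", "fy", "cx", "cy" (pixels), "position" and "attitude" of the camera in the world; the wrist camera has in their place "mount" (4x4, takes a point from camera to tool coordinates, whose origin is the TCP and whose axes are the flange's). Camera axes: x right, y up, looking along -z (the intrinsics and any distortion apply to the point x, -y, -z); pixel columns grow to the right and rows downward; lengths in mm; the calibration is good to about 2 mm. A picture is of the moment at which its call begins: read the wrist's pose just before it. get_calibration takes no time and is no camera call.
- hand_in(): hands the job in, once; it reports no verdict.
Trained networks look in the newest picture that a camera, given by its name, has taken for a name from the list of things; names that differ only in an ending like _2 or _b are one class to them, and where a whole thing is asked for, a point or a joint stands for the part that bears it (a point fixed in the world has none). Each returns a list of dicts, best first, with "conf" (0 to 1); they miss things now and then, are a little off and sometimes report something else, mostly with a low value. They report only what shows in the picture. A call takes as long as a camera call.
- spotter.spot_in(camera, target): "extent" ([left, top, right, bottom] in pixels, round what is visible of it).
- spotter.masks_of(camera, target): "mask" (400x640 bool, what is visible of it) and "extent" ([left, top, right, bottom] in pixels, round what is visible of it).
The state is a dict: "time_s": time; "q": joint angles; "dq": joint speeds; "effort": joint torques, N m; "ee_pos": TCP position; "tool_rot": TCP orientation; "wrist_force": force on the tool from outside, world axes, zero at the start; "ft_torque": the same for the moment, N m; "gripper_width": finger opening in mm.
Only numpy, scipy, OpenCV 4.12 (cv2) and the standard library are available. Lean on these libraries where they do the work, as an engineer would, in place of code of your own. Each camera call takes 0.05 s, during which the arm holds its last target. There are 200 camera calls.

### The job

Roll the beech forming rod across the flat book cover until it lies along the white spine line, with its middle over the line, by pushing the top of the rod sideways with the closed fingertips, in several short strokes if need be. Do not push it from down beside it, pinch it or lift it, and leave everything else where it is. Finish with the rod at rest on the line.

Things in the scene. Friction and masses are not known exactly. Their poses are not given: they have to be found in the camera images.
- cover: Flat book cover, fixed, 260 mm along its x, 420 mm along its y, 3 mm thick, level; origin at the centre of its underside. Middle 220 mm navy, outer 100 mm at either end grey. The white spine line, 4 mm wide, 240 mm long, runs along the cover's x axis through its centre (y = 0).
- rod: Beech rod, 28 mm thick, 140 mm long, 75 g, red band near each end, black stripe along one side. Origin mid-axis; x along the rod, y and z turn as it rolls. Starts nearly parallel to the line, 50-85 mm to either side. Under a 2-10 N press on top it rolls half as far as the fingertip moves, so a stroke carries it only about a fingertip's breadth. It stays where it is left.
- spool: Cream thread spool standing on the cover, 42 mm wide at its foot, 53 mm high, on the other side of the line from the rod, 50 to 85 mm from it; origin at the centre of its underside. Leave alone.
- weight: Brass weight with a knob standing on the cover's grey board, 44 mm wide, 52 mm high; origin at the centre of its underside. Leave alone.
- folder: Ivory-coloured bone folder lying on the cover's other grey board, 130 x 20 x 5 mm, long along its x; origin at the centre of its underside. Leave alone.
- glue: Glue jar standing on the table at the left, 56 mm wide, 85 mm high; origin at the centre of its underside. Leave alone.
- brushpot: Blue ceramic cup standing on the table at the right, 72 mm wide, 90 mm high; origin at the centre of its underside. Leave alone.
- brush: Brush lying on the table at the left, long along its x; origin under its middle. Leave alone.
- awl: Screwdriver-like awl lying on the table at the right, long along its x; origin under its middle. Leave alone.

How it is judged:
By the outcome, as a careful person would: the job done as asked, in the order asked, and still so for the second after the job is handed in, with the robot touching nothing.
It also fails if it takes over 64 s, if anything falls off the work surface, if the arm or the gripper's body presses on something with over 40 N, if the wrist force passes 120 N, or if a joint passes its speed limit or range.

## Working session

There is one attempt and no reset: what is moved stays moved. The work goes in short steps, Python scripts to look and compute and a shell command to move; the robot and the scene stay as the last step left them, time stands still between calls to the robot, and variables do not carry over. Pictures are saved under pics/ and viewed, about 8 in all and at most 12, crops included, and the job is handed in when it is done.

```bash
mkdir -p pics; ls; python3 - <<'E'
from plant import *
import cv2,numpy as np
o=get_obs();print({k:np.round(v,3) for k,v in o.items()})
for n in("top","side"):
    c=get_calibration(n);print(n,c)
    cv2.imwrite(f"pics/{n}0.png",get_image(n))
    for t in("rod","cover","spool","weight","folder"):
        print(n,t,[(np.round(d["extent"]),round(d["conf"],2)) for d in spotter.spot_in(n,t)][:2])
print(get_calibration("wrist"))
print(r.finger_overhang)
E
```

```text
pics
{'time_s': np.float64(0.0), 'q': array([-1.289,  0.259,  0.021,  1.334,  0.   ,  1.418]), 'dq': array([-0.001,  0.   ,  0.   ,  0.001, -0.001, -0.002]), 'effort': array([-0.0000e+00, -5.5564e+01,  3.4453e+01,  1.4000e-02, -0.0000e+00,
        0.0000e+00]), 'ee_pos': array([ 231.618, -498.547,  238.665]), 'tool_rot': array([-3.066, -0.677,  0.   ]), 'wrist_force': array([ 0.981, -0.947, -0.44 ]), 'ft_torque': array([ 0.009,  0.037, -0.012]), 'gripper_width': np.float64(85.259)}
top {'fx': 418.7100853577588, 'fy': 418.7100853577588, 'cx': 325.37942030910585, 'cy': 203.60936832750917, 'position': array([ 436.23657586,   19.21242741, 1137.02766489]), 'attitude': array([ 0.00882866, -0.04374123, -1.54922795])}
top rod [(array([323., 112., 342., 168.]), 0.8)]
top cover [(array([228.,  93., 401., 224.]), 0.8)]
top spool [(array([284., 159., 298., 179.]), 0.64), (array([450., 150., 488., 198.]), 0.63)]
top weight []
top folder [(array([361., 123., 380., 170.]), 0.57)]
side {'fx': 476.358053132261, 'fy': 476.358053132261, 'cx': 319.08326195490247, 'cy': 197.49441095426167, 'position': array([ 33.29023238, 991.87915337, 850.71508283]), 'attitude': array([ 0.25002002, -1.23312501, -2.42739964])}
side rod []
side cover [(array([211., 165., 330., 260.]), 0.77)]
side spool [(array([273., 200., 285., 224.]), 0.79)]
side weight []
side folder [(array([273., 170., 313., 177.]), 0.67)]
{'fx': 294.1244744412529, 'fy': 294.1244744412529, 'cx': 316.02281848195344, 'cy': 200.38213544322292, 'mount': array([[ 9.18432750e-04,  9.64023976e-01,  2.65813715e-01,
         6.85808689e+01],
       [ 9.99999542e-01, -9.57403090e-04,  1.70314927e-05,
        -8.63653742e-02],
       [ 2.70909640e-04,  2.65813578e-01, -9.64024413e-01,
        -1.34510065e+02],
       [ 0.00000000e+00,  0.00000000e+00,  0.00000000e+00,
         1.00000000e+00]])}
8.0
```

```bash
cat > h.py <<'E'
from plant import *
import cv2,numpy as np
from scipy.spatial.transform import Rotation as R
def cam(n,o=None):
    c=get_calibration(n)
    if n!="wrist": return c,R.from_rotvec(c["attitude"]).as_matrix(),np.array(c["position"])
    o=o or get_obs();T=R.from_rotvec(o["tool_rot"]).as_matrix();m=np.array(c["mount"])
    return c,T@m[:3,:3],np.array(o["ee_pos"])+T@m[:3,3]
def ray(C,uv,z):
    c,A,p=C;uv=np.atleast_2d(uv).astype(float)
    d=np.c_[(uv[:,0]-c["cx"])/c["fx"],-(uv[:,1]-c["cy"])/c["fy"],-np.ones(len(uv))]@A.T
    return p+d*((z-p[2])/d[:,2])[:,None]
def box(m):
    (cx,cy),(w,h),a=cv2.minAreaRect(np.argwhere(m)[:,::-1].astype(np.float32));return cx,cy,w,h,a
def pix(C,P):
    c,A,p=C;q=(np.atleast_2d(P)-p)@A
    return np.c_[c["cx"]+c["fx"]*q[:,0]/-q[:,2],c["cy"]+c["fy"]*q[:,1]/q[:,2]]
E
python3 - <<'E'
from h import *
im=get_image("top");C=cam("top")
cv2.imwrite("pics/t1.png",cv2.resize(im[70:250,200:500],None,fx=2.6,fy=2.6,interpolation=cv2.INTER_CUBIC))
for t,z in(("rod",17),("cover",3),("spool",30),("folder",8)):
    for d in spotter.masks_of("top",t)[:1]:
        m=d["mask"];uv=np.argwhere(m)[:,::-1];P=ray(C,uv,z)[:,:2]
        (c,s,a)=cv2.minAreaRect(P.astype(np.float32));print(t,round(d["conf"],2),np.round(c),np.round(s),round(a,1),np.round(P.mean(0)))
E
```

```text
rod 0.57 [642. -22.] [142.  28.] 13.8 [642. -22.]
cover 0.2 [568. 433.] [205.  46.] 20.1 [585. 440.]
spool 0.63 [563.  93.] [37. 37.] 1.3 [563.  92.]
folder 0.59 [ 632. -125.] [127.  20.] 9.6 [ 630. -125.]
```

View pics/t1.png

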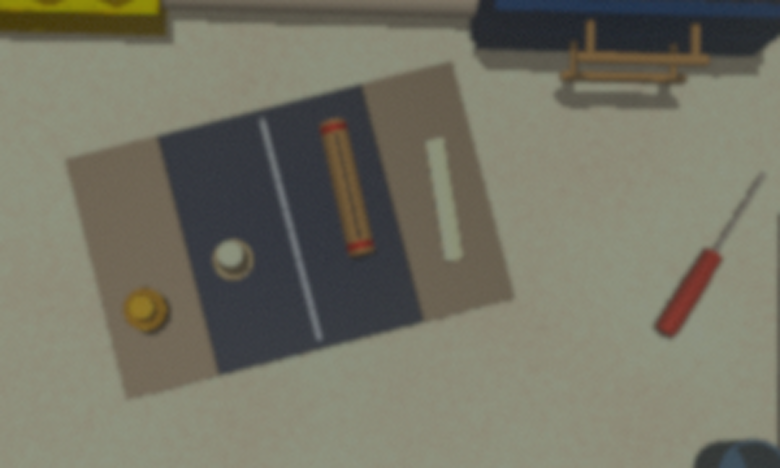

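```bash
python3 - <<'E'
from h import *
C=cam("top")
L=ray(C,[[301.5,115.4],[322.7,200.8]],3)[:,:2];d=L[0]-L[1];print(L,np.linalg.norm(d),np.degrees(np.arctan2(d[1],d[0])))
d=ray(C,[[200+332/2.6,70+120/2.6],[200+361/2.6,70+255/2.6]],24)[:,:2];print(d,np.degrees(np.arctan2(*(d[0]-d[1])[::-1])))
o=get_obs();T=R.from_rotvec(o["tool_rot"]).as_matrix();print(T.round(3))
print(T.T@(np.array([620,0,230])-o["ee_pos"])/10)
E
```

```text
[[713.73184655  64.47348759]
 [482.04828308   1.75148909]] 240.02358775932777 15.148161932868277
[[708.41795772  -6.49362088]
 [569.55824215 -39.1767103 ]] 13.244513681530549
[[ 0.907  0.421 -0.   ]
 [ 0.421 -0.907  0.   ]
 [ 0.    -0.    -1.   ]]
[ 56.23204454 -28.88204251   0.92912658]
```

```bash
python3 -m inch '[{"translation":[5.6,-2.9,0],"dr":[0,0,0.05],"jaw":0},{"translation":[11.2,-5.8,0],"dr":[0,0,0.1],"jaw":0},{"translation":[16.8,-8.7,0],"dr":[0,0,0.15],"jaw":0},{"translation":[22.4,-11.6,0],"dr":[0,0,0.171],"jaw":0},{"translation":[28,-14.4,0],"dr":[0,0,0.171],"jaw":0},{"translation":[33.6,-17.3,0],"dr":[0,0,0.171],"jaw":0},{"translation":[39.2,-20.2,0],"dr":[0,0,0.171],"jaw":0},{"translation":[44.8,-23.1,0],"dr":[0,0,0.171],"jaw":0},{"translation":[50.4,-26,0],"dr":[0,0,0.171],"jaw":0},{"translation":[56.2,-28.9,0.5],"dr":[0,0,0.171],"jaw":0}]' 20
python3 -m inch '[{"translation":[0,0,0],"dr":[0,0,0],"jaw":0}]'
python3 - <<'E'
from h import *
o=get_obs();print(o["ee_pos"],o["tool_rot"],o["wrist_force"],o["gripper_width"])
```

```text
time_s: 2.1
ee_pos: [616.4, -3.7, 235.2]
tool_rot: [3.114, 0.413, 0.002]
wrist_force: [0.2, -1.0, 0.5]
gripper_width: -0.1
time_s: 2.22
ee_pos: [618.0, -0.2, 233.7]
tool_rot: [-3.113, -0.42, 0.0]
wrist_force: [-0.3, -0.1, -0.0]
gripper_width: 0.3
[ 6.17978656e+02 -2.04708555e-01  2.33726619e+02] [-3.11288836e+00 -4.20347417e-01  1.51774637e-04] [-0.29426425 -0.12996282 -0.01785468] 0.32517415757410806bash: warning: here-document at line 18 delimited by end-of-file (wanted `E')
```

```bash
cat >> h.py <<'E'
def look(name=None):
    """rod & line in the wrist picture"""
    o=get_obs();C=cam("wrist",o);im=get_image("wrist")
    if name: cv2.imwrite(f"pics/{name}.png",im)
    h=lambda d:np.degrees(np.arctan(d[1]/d[0]))
    out={}
    for t,z in(("rod",17),):
        for d in spotter.masks_of("wrist",t)[:1]:
            P=ray(C,np.argwhere(d["mask"])[:,::-1],z)[:,:2].astype(np.float32)
            c,s,a=cv2.minAreaRect(P);v=cv2.fitLine(P,cv2.DIST_L2,0,.01,.01).ravel()
            print(t,round(d["conf"],2),"c",np.round(c,1),"size",np.round(s,1),"heading",h(v[:2]).round(2));out[t]=(np.array(c),h(v[:2]))
    g=cv2.cvtColor(im,cv2.COLOR_BGR2HSV);k=((g[...,1]<60)&(g[...,2]>120)).astype(np.uint8)
    n,l,st,ce=cv2.connectedComponentsWithStats(k)
    for i in range(1,n):
        if st[i,4]<100: continue
        P=ray(C,np.argwhere(l==i)[:,::-1],3)[:,:2].astype(np.float32);c,s,a=cv2.minAreaRect(P)
        if min(s)<9 and max(s)>40:
            v=cv2.fitLine(P,cv2.DIST_L2,0,.01,.01).ravel();print("line c",np.round(c,1),np.round(s,1),"heading",h(v[:2]).round(2),"pt",v[2:])
    return o,C,im,out
E
python3 - <<'E'
from h import *
o,C,im,out=look("w1")
E
```

```text
rod 0.75 c [640.4 -23.6] size [144.4  29.6] heading 14.08
line c [611.   38.8] [219.6   6.1] heading 15.9 pt [623.22516   42.333847]
```

View pics/w1.png

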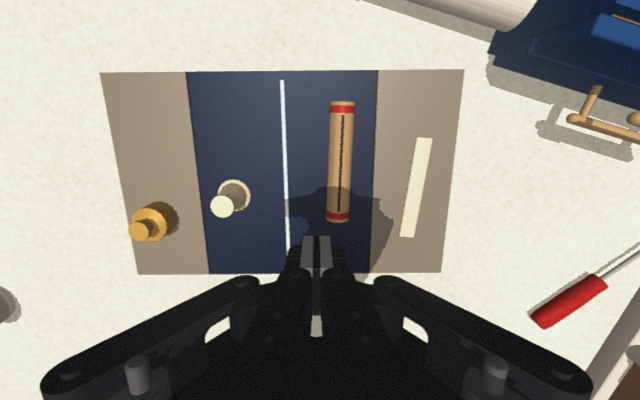

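```bash
python3 -m inch '[{"translation":[0.7,1.8,4],"dr":[0,0,0],"jaw":0},{"translation":[1.5,3.5,9],"dr":[0,0,0],"jaw":0},{"translation":[1.5,3.5,13],"dr":[0,0,0],"jaw":0},{"translation":[1.5,3.5,16],"dr":[0,0,0],"jaw":0},{"translation":[1.5,3.5,18],"dr":[0,0,0],"jaw":0},{"translation":[1.5,3.5,18.4],"dr":[0,0,0],"jaw":0},{"translation":[1.5,3.5,18.4],"dr":[0,0,0],"jaw":0},{"translation":[1.5,3.5,18.4],"dr":[0,0,0],"jaw":0}]'
python3 - <<'E'
from h import *
o,C,im,out=look("w2")
T=R.from_rotvec(o["tool_rot"]).as_matrix()
for p in [(0,0,8)]:
    print(pix(C,o["ee_pos"]+T@np.array(p)))
E
```

```text
time_s: 3.32
ee_pos: [640.7, -33.3, 52.0]
tool_rot: [3.113, 0.415, 0.003]
wrist_force: [-0.5, -0.2, 0.3]
gripper_width: -0.1
rod 0.62 c [638.2 -23.2] size [148.9  28.7] heading 13.64
line c [645.2  48.5] [146.8   4.9] heading 15.97 pt [652.32654   50.556046]
[[316.49479748 253.67769767]]
```

View pics/w2.png

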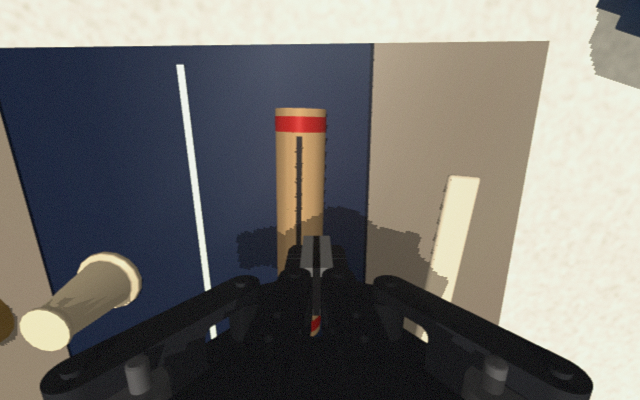

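```bash
python3 -m inch '[{"translation":[0.2,-0.2,0],"dr":[0,0,-0.18],"jaw":0},{"translation":[0.2,-0.2,0],"dr":[0,0,-0.36],"jaw":0},{"translation":[0.2,-0.2,0],"dr":[0,0,-0.54],"jaw":0},{"translation":[0.2,-0.2,0],"dr":[0,0,-0.72],"jaw":0},{"translation":[0.2,-0.2,0],"dr":[0,0,-0.9],"jaw":0},{"translation":[0.2,-0.2,0],"dr":[0,0,-1.08],"jaw":0},{"translation":[0.2,-0.2,0],"dr":[0,0,-1.26],"jaw":0},{"translation":[0.2,-0.2,0],"dr":[0,0,-1.44],"jaw":0},{"translation":[0.2,-0.2,0],"dr":[0,0,-1.583],"jaw":0},{"translation":[0.2,-0.2,0.6],"dr":[0,0,-1.583],"jaw":0}]'
python3 -m inch '[{"translation":[0,0,0],"dr":[0,0,0],"jaw":0},{"translation":[0,0,0],"dr":[0,0,0],"jaw":0}]'
python3 - <<'E'
from h import *
o,C,im,out=look("w3")
T=R.from_rotvec(o["tool_rot"]).as_matrix();print(o["q"],T.round(4)[:,0])
for p in [(0,0,8),(11,7.5,8),(11,-7.5,8)]:
    print(pix(C,o["ee_pos"]+T@np.array(p)))
E
```

```text
time_s: 4.68
ee_pos: [642.5, -30.5, 46.4]
tool_rot: [1.891, 2.504, 0.002]
wrist_force: [0.0, 0.2, 0.9]
gripper_width: 0.2
time_s: 4.92
ee_pos: [642.6, -30.5, 46.4]
tool_rot: [1.894, 2.503, 0.002]
wrist_force: [0.3, -0.5, 0.2]
gripper_width: 0.1
rod 0.72 c [642.5 -22.4] size [152.2  30.1] heading 14.03
line c [600.4  35.9] [240.7   4.7] heading 15.86 pt [600.31445  35.77826]
[-1.77597374e-01  5.20254436e-01 -7.76438642e-02  9.69369995e-01
 -3.48794919e-04  1.11789519e+00] [-0.2718  0.9623 -0.0019]
[[313.85129055 252.2611267 ]]
[[328.28968032 232.82211013]]
[[299.36536067 232.81560403]]
```

View pics/w3.png

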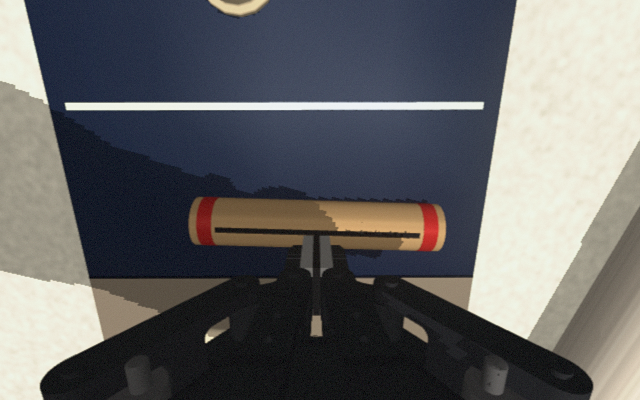

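```bash
python3 -m inch '[{"translation":[0.2,0,0.3],"dr":[0,0,0],"jaw":0},{"translation":[0.2,0,0.6],"dr":[0,0,0],"jaw":0},{"translation":[0.2,0,0.65],"dr":[0,0,0],"jaw":0},{"translation":[0.2,0,0.65],"dr":[0,0,0],"jaw":0}]'
python3 -m inch '[{"translation":[0,0,0.05],"dr":[0,0,0],"jaw":0},{"translation":[0,0,0.05],"dr":[0,0,0],"jaw":0}]'
```

```text
time_s: 5.52
ee_pos: [642.0, -28.6, 39.9]
tool_rot: [1.893, 2.503, 0.002]
wrist_force: [-0.1, -0.6, -0.6]
gripper_width: 0.1
time_s: 5.78
ee_pos: [642.1, -28.6, 39.4]
tool_rot: [1.893, 2.503, 0.002]
wrist_force: [-0.2, -0.5, -0.1]
gripper_width: 0.1
```

```bash
python3 -m inch '[{"translation":[0,0,0.05],"dr":[0,0,0],"jaw":0},{"translation":[0,0,0.05],"dr":[0,0,0],"jaw":0}]'
python3 -m inch '[{"translation":[0,0,0.05],"dr":[0,0,0],"jaw":0},{"translation":[0,0,0.05],"dr":[0,0,0],"jaw":0}]'
```

```text
time_s: 6.02
ee_pos: [642.1, -28.7, 39.1]
tool_rot: [1.893, 2.503, 0.002]
wrist_force: [-0.8, -0.1, 1.3]
gripper_width: -0.2
time_s: 6.28
ee_pos: [642.2, -28.8, 39.0]
tool_rot: [1.892, 2.503, 0.002]
wrist_force: [-1.8, 0.0, 5.9]
gripper_width: 0.3
```

```bash
python3 -m inch '[{"translation":[0.2,0,0.04],"dr":[0,0,0],"jaw":0},{"translation":[0.5,0,0.04],"dr":[0,0,0],"jaw":0},{"translation":[0.8,0,0.04],"dr":[0,0,0],"jaw":0},{"translation":[1.1,0,0.04],"dr":[0,0,0],"jaw":0},{"translation":[1.3,0,0.04],"dr":[0,0,0],"jaw":0},{"translation":[1.4,0,0.04],"dr":[0,0,0],"jaw":0},{"translation":[1.4,0,0.04],"dr":[0,0,0],"jaw":0}]'
python3 - <<'E'
from h import *
o,C,im,out=look()
E
```

```text
time_s: 7.15
ee_pos: [638.7, -15.2, 39.0]
tool_rot: [1.892, 2.502, 0.003]
wrist_force: [0.5, 0.1, 5.0]
gripper_width: -0.2
rod 0.9 c [641.1 -15.4] size [154.   32.9] heading 13.9
line c [600.5  35.9] [240.5   4.4] heading 15.91 pt [601.67426   36.073437]
```

```bash
python3 -m inch '[{"translation":[0.2,0,0.04],"dr":[0,0,0],"jaw":0},{"translation":[0.5,0,0.04],"dr":[0,0,0],"jaw":0},{"translation":[0.8,0,0.04],"dr":[0,0,0],"jaw":0},{"translation":[1.1,0,0.04],"dr":[0,0,0],"jaw":0},{"translation":[1.4,0,0.04],"dr":[0,0,0],"jaw":0},{"translation":[1.6,0,0.04],"dr":[0,0,0],"jaw":0},{"translation":[1.6,0,0.04],"dr":[0,0,0],"jaw":0}]'
python3 -m inch '[{"translation":[0,0,-0.8],"dr":[0,0,0],"jaw":0},{"translation":[0,0,-0.8],"dr":[0,0,0],"jaw":0}]'
python3 - <<'E'
from h import *
o,C,im,out=look()
E
```

```text
time_s: 8.12
ee_pos: [634.8, 0.4, 38.8]
tool_rot: [1.891, 2.502, 0.004]
wrist_force: [0.8, 0.3, 5.8]
gripper_width: -0.0
time_s: 8.38
ee_pos: [634.8, 0.3, 47.1]
tool_rot: [1.891, 2.502, 0.004]
wrist_force: [-0.2, -0.2, -0.5]
gripper_width: -0.2
rod 0.8 c [639.3  -8. ] size [152.7  31.5] heading 13.98
line c [600.5  35.8] [240.4   4.3] heading 15.91 pt [601.9609    36.159477]
```

```bash
python3 -m inch '[{"translation":[-1.6,3,0],"dr":[0,0,0],"jaw":0},{"translation":[-1.6,5,0],"dr":[0,0,0],"jaw":0},{"translation":[-1.6,5,0],"dr":[0,0,0],"jaw":0},{"translation":[-1.6,5,0.7],"dr":[0,0,0],"jaw":0},{"translation":[-1.6,5,0.75],"dr":[0,0,0],"jaw":0},{"translation":[-1.6,5,0.79],"dr":[0,0,0],"jaw":0},{"translation":[-1.6,5,0.83],"dr":[0,0,0],"jaw":0},{"translation":[-1.6,5,0.83],"dr":[0,0,0],"jaw":0}]'
```

```text
time_s: 9.48
ee_pos: [686.5, -1.6, 39.0]
tool_rot: [1.892, 2.502, 0.003]
wrist_force: [-3.7, -1.0, 5.0]
gripper_width: -0.4
```

```bash
python3 -m inch '[{"translation":[0.4,0,0.05],"dr":[0,0,-0.03],"jaw":0},{"translation":[0.8,0,0.05],"dr":[0,0,-0.06],"jaw":0},{"translation":[1.2,0,0.05],"dr":[0,0,-0.09],"jaw":0},{"translation":[1.6,0,0.05],"dr":[0,0,-0.12],"jaw":0},{"translation":[2.0,0,0.05],"dr":[0,0,-0.15],"jaw":0},{"translation":[2.4,0,0.05],"dr":[0,0,-0.18],"jaw":0},{"translation":[2.7,0,0.05],"dr":[0,0,-0.2],"jaw":0},{"translation":[2.9,0,0.05],"dr":[0,0,-0.2],"jaw":0},{"translation":[2.9,0,0.05],"dr":[0,0,-0.2],"jaw":0}]'
python3 -m inch '[{"translation":[0,0,-0.8],"dr":[0,0,0],"jaw":0},{"translation":[0,0,-0.8],"dr":[0,0,0],"jaw":0}]'
python3 - <<'E'
from h import *
o,C,im,out=look("w4")
E
```

```text
time_s: 10.6
ee_pos: [679.0, 26.6, 38.8]
tool_rot: [1.632, 2.678, 0.003]
wrist_force: [1.7, 0.8, 5.4]
gripper_width: -0.1
time_s: 10.85
ee_pos: [678.9, 26.6, 47.1]
tool_rot: [1.632, 2.677, 0.003]
wrist_force: [-0.1, 0.7, -0.2]
gripper_width: 0.0
rod 0.8 c [632.9   5.5] size [152.7  32.4] heading 16.94
line c [601.1  35.9] [239.2   4.6] heading 15.93 pt [600.635     35.717163]
```

View pics/w4.png

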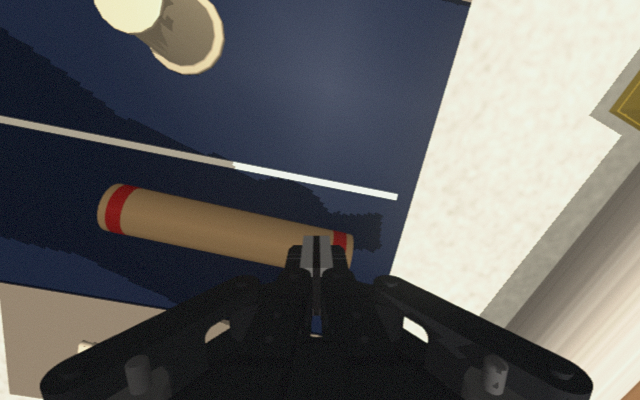

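```bash
python3 -m inch '[{"translation":[-0.46,-3,0],"dr":[0,0,0.1],"jaw":0},{"translation":[-0.46,-5.2,0],"dr":[0,0,0.198],"jaw":0},{"translation":[-0.46,-5.2,0],"dr":[0,0,0.198],"jaw":0},{"translation":[-0.46,-5.2,0],"dr":[0,0,0.198],"jaw":0}]'
python3 - <<'E'
from h import *
o,C,im,out=look()
n=np.array([-.274,.962]);print("contact",(out["rod"][0]-o["ee_pos"][:2])@n,"line dist",(np.array([601.7,36.1])-out["rod"][0])@n)
E
```

```text
time_s: 11.45
ee_pos: [635.1, -1.3, 46.4]
tool_rot: [1.887, 2.505, 0.004]
wrist_force: [-0.2, -0.5, 0.4]
gripper_width: -0.1
rod 0.58 c [635.8   6.5] size [153.   32.7] heading 14.11
line c [600.5  35.9] [240.5   4.7] heading 15.89 pt [601.5723   36.04495]
contact 7.342479154214556 line dist 37.759558500671375
```

```bash
python3 -m inch '[{"translation":[0,0,0.65],"dr":[0,0,0],"jaw":0},{"translation":[0,0,0.68],"dr":[0,0,0],"jaw":0},{"translation":[0,0,0.72],"dr":[0,0,0],"jaw":0},{"translation":[0,0,0.76],"dr":[0,0,0],"jaw":0},{"translation":[0,0,0.76],"dr":[0,0,0],"jaw":0}]'
python3 -m inch '[{"translation":[0.4,0,0.04],"dr":[0,0,0],"jaw":0},{"translation":[0.8,0,0.04],"dr":[0,0,0],"jaw":0},{"translation":[1.2,0,0.04],"dr":[0,0,0],"jaw":0},{"translation":[1.6,0,0.04],"dr":[0,0,0],"jaw":0},{"translation":[2.0,0,0.04],"dr":[0,0,0],"jaw":0},{"translation":[2.4,0,0.04],"dr":[0,0,0],"jaw":0},{"translation":[2.8,0,0.04],"dr":[0,0,0],"jaw":0},{"translation":[3.0,0,0.04],"dr":[0,0,0],"jaw":0},{"translation":[3.0,0,0.04],"dr":[0,0,0],"jaw":0}]'
python3 -m inch '[{"translation":[0,0,-0.8],"dr":[0,0,0],"jaw":0},{"translation":[-1.5,0,-0.8],"dr":[0,0,0],"jaw":0},{"translation":[-1.5,0,-0.8],"dr":[0,0,0],"jaw":0},{"translation":[-1.5,0,-0.8],"dr":[0,0,0],"jaw":0}]'
python3 - <<'E'
from h import *
o,C,im,out=look()
n=np.array([-.274,.962]);print("contact",(out["rod"][0]-o["ee_pos"][:2])@n,"line dist",(np.array([601.7,36.1])-out["rod"][0])@n)
E
```

```text
time_s: 12.18
ee_pos: [635.9, -1.0, 39.0]
tool_rot: [1.886, 2.504, 0.005]
wrist_force: [2.6, 0.5, 3.7]
gripper_width: -0.4
time_s: 13.3
ee_pos: [628.1, 28.1, 38.9]
tool_rot: [1.885, 2.504, 0.007]
wrist_force: [3.6, 1.9, 5.8]
gripper_width: -0.0
time_s: 13.8
ee_pos: [631.9, 13.3, 46.5]
tool_rot: [1.887, 2.504, 0.006]
wrist_force: [-0.5, 0.1, -0.3]
gripper_width: 0.4
rod 0.81 c [632.   20.8] size [152.8  31. ] heading 13.99
line c [600.6  35.5] [240.5   4.4] heading 16.03 pt [604.7279    36.945137]
contact 7.124174011453342 line dist 23.04400460281371
```

```bash
python3 -m inch '[{"translation":[0,0,0.65],"dr":[0,0,0],"jaw":0},{"translation":[0,0,0.68],"dr":[0,0,0],"jaw":0},{"translation":[0,0,0.72],"dr":[0,0,0],"jaw":0},{"translation":[0,0,0.77],"dr":[0,0,0],"jaw":0},{"translation":[0,0,0.77],"dr":[0,0,0],"jaw":0}]'
python3 -m inch '[{"translation":[0.4,0,0.04],"dr":[0,0,0],"jaw":0},{"translation":[0.8,0,0.04],"dr":[0,0,0],"jaw":0},{"translation":[1.2,0,0.04],"dr":[0,0,0],"jaw":0},{"translation":[1.6,0,0.04],"dr":[0,0,0],"jaw":0},{"translation":[2.0,0,0.04],"dr":[0,0,0],"jaw":0},{"translation":[2.4,0,0.04],"dr":[0,0,0],"jaw":0},{"translation":[2.8,0,0.04],"dr":[0,0,0],"jaw":0},{"translation":[3.0,0,0.04],"dr":[0,0,0],"jaw":0},{"translation":[3.0,0,0.04],"dr":[0,0,0],"jaw":0}]'
python3 -m inch '[{"translation":[0,0,-0.8],"dr":[0,0,0],"jaw":0},{"translation":[-2,0,-4],"dr":[0,0,0],"jaw":0},{"translation":[-5,0,-8],"dr":[0,0,0],"jaw":0},{"translation":[-8,0,-8],"dr":[0,0,0],"jaw":0},{"translation":[-8,0,-8],"dr":[0,0,0],"jaw":0},{"translation":[-8,0,-8],"dr":[0,0,0],"jaw":0}]'
python3 - <<'E'
from h import *
o,C,im,out=look("w5")
n=np.array([-.274,.962]);print("contact",(out["rod"][0]-o["ee_pos"][:2])@n,"line dist",(np.array([601.7,36.1])-out["rod"][0])@n)
E
```

```text
time_s: 14.52
ee_pos: [631.9, 13.7, 39.1]
tool_rot: [1.886, 2.504, 0.006]
wrist_force: [-1.1, -0.6, 2.2]
gripper_width: -0.0
time_s: 15.65
ee_pos: [624.1, 42.9, 38.9]
tool_rot: [1.885, 2.504, 0.007]
wrist_force: [3.5, 1.2, 5.6]
gripper_width: 0.2
time_s: 16.4
ee_pos: [644.7, -33.6, 118.5]
tool_rot: [1.886, 2.505, 0.006]
wrist_force: [-0.1, 0.5, 0.0]
gripper_width: 0.3
rod 0.94 c [628.2  35.8] size [149.   29.3] heading 14.09
line c [517.6  12.2] [68.5  4.6] heading 15.39 pt [517.3506    12.067956]
contact 71.25028227740201 line dist 7.5627596954345595
```

View pics/w5.png

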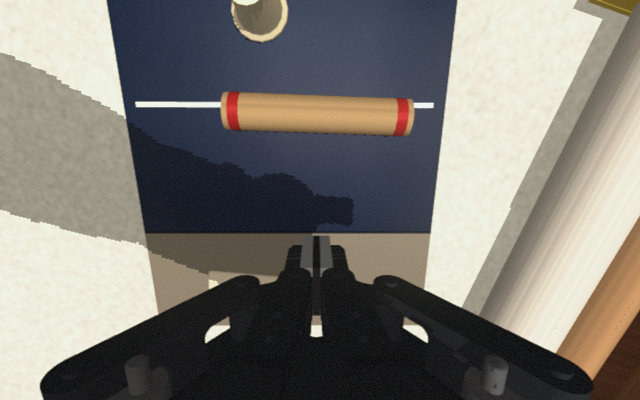

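```bash
python3 -m inch '[{"translation":[3,0.15,2],"dr":[0,0,0],"jaw":0},{"translation":[6,0.3,4],"dr":[0,0,0],"jaw":0},{"translation":[6.7,0.3,6],"dr":[0,0,0],"jaw":0},{"translation":[6.7,0.3,7.2],"dr":[0,0,0],"jaw":0},{"translation":[6.7,0.3,7.2],"dr":[0,0,0],"jaw":0},{"translation":[6.7,0.3,7.2],"dr":[0,0,0],"jaw":0}]'
```

```text
time_s: 17.25
ee_pos: [630.2, 31.7, 47.1]
tool_rot: [1.885, 2.505, 0.007]
wrist_force: [0.4, -0.4, 0.3]
gripper_width: 0.3
```

```bash
python3 -m inch '[{"translation":[0,0,0.6],"dr":[0,0,0],"jaw":0},{"translation":[0,0,0.75],"dr":[0,0,0],"jaw":0},{"translation":[0,0,0.79],"dr":[0,0,0],"jaw":0},{"translation":[0,0,0.83],"dr":[0,0,0],"jaw":0},{"translation":[0,0,0.83],"dr":[0,0,0],"jaw":0}]'
python3 -m inch '[{"translation":[0.3,0,0.04],"dr":[0,0,0],"jaw":0},{"translation":[0.6,0,0.04],"dr":[0,0,0],"jaw":0},{"translation":[0.9,0,0.04],"dr":[0,0,0],"jaw":0},{"translation":[1.2,0,0.04],"dr":[0,0,0],"jaw":0},{"translation":[1.4,0,0.04],"dr":[0,0,0],"jaw":0},{"translation":[1.5,0,0.04],"dr":[0,0,0],"jaw":0},{"translation":[1.5,0,0.04],"dr":[0,0,0],"jaw":0},{"translation":[1.5,0,0.04],"dr":[0,0,0],"jaw":0}]'
python3 -m inch '[{"translation":[0,0,-0.8],"dr":[0,0,0],"jaw":0},{"translation":[-2,0,-4],"dr":[0,0,0],"jaw":0},{"translation":[-5,0,-8],"dr":[0,0,0],"jaw":0},{"translation":[-7,0,-8],"dr":[0,0,0],"jaw":0},{"translation":[-7,0,-8],"dr":[0,0,0],"jaw":0},{"translation":[-7,0,-8],"dr":[0,0,0],"jaw":0}]'
python3 - <<'E'
from h import *
o,C,im,out=look("w6")
n=np.array([-.275,.9614]);print("contact",(out["rod"][0]-o["ee_pos"][:2])@n,"line dist",(np.array([601.7,36.1])-out["rod"][0])@n)
E
```

```text
time_s: 17.88
ee_pos: [630.2, 31.6, 39.1]
tool_rot: [1.885, 2.504, 0.007]
wrist_force: [-0.5, 0.4, 1.9]
gripper_width: 0.4
time_s: 18.88
ee_pos: [626.5, 46.3, 39.0]
tool_rot: [1.884, 2.504, 0.008]
wrist_force: [0.4, 0.4, 5.2]
gripper_width: 0.0
time_s: 19.62
ee_pos: [644.3, -20.4, 118.0]
tool_rot: [1.885, 2.506, 0.007]
wrist_force: [-0.1, 0.2, 0.7]
gripper_width: 0.2
rod 0.81 c [626.2  43.2] size [149.1  29.6] heading 14.09
line c [517.5  12.1] [68.1  3.9] heading 16.1 pt [517.43317   12.068582]
contact 66.17737134338046 line dist -0.14079623352051848
```

View pics/w6.png

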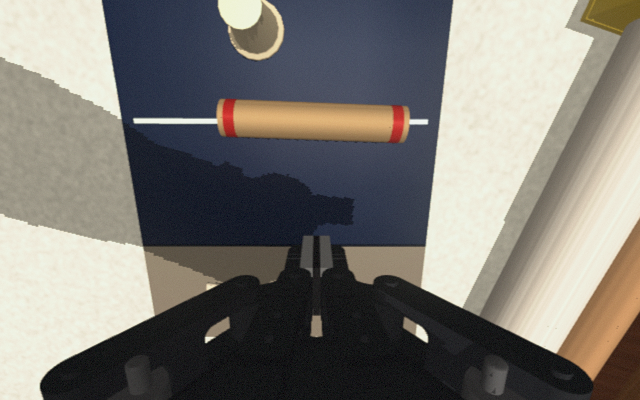

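```bash
python3 - <<'E'
from h import *
im=get_image("top");C=cam("top")
for t,z in(("rod",17),("spool",30),("folder",8)):
    for d in spotter.masks_of("top",t)[:1]:
        P=ray(C,np.argwhere(d["mask"])[:,::-1],z)[:,:2].astype(np.float32);c,s,a=cv2.minAreaRect(P);print(t,round(d["conf"],2),np.round(c,1),np.round(s),round(a,1))
        if t=="rod": print("dist from line",(np.array(c)-[597.9,33.1])@np.array([-.2613,.9653]))
print(get_obs()["wrist_force"]);hand_in()
E
```

```text
folder 0.52 [ 586.3 -140.7] [30.  5.] 1.0
[ 0.17753533 -0.11119659 -0.06871644]
the job is handed in; nothing more can be done
```

The rod is on the spine line: I rolled it about 68 mm in five strokes, pressing its top with the closed fingertips at about 2–6 N. I then lifted clear and handed the job in at about 20 s.

- **Centring:** in the last wrist picture, taken from almost straight above, the rod's middle is about 0.1 mm from the line. The calibration is good to about 2 mm.
- **Skew:** the rod still lies about 2° off the line, so its ends sit about 2.3 mm to either side. It started with that skew. I tried to turn it with one off-centre stroke while twisting the tool, but that had no effect, so I left it.
- **Failed check:** the final top-camera check gave nothing. The arm blocked the view, so the rod and spool were not found and the folder was only partly seen. The rod's final position therefore rests on the wrist camera alone.
- **Other objects:** I did not confirm with a final measurement that they stayed put. The spool was seen standing in the last wrist picture. The wrist force was near zero whenever I read it off the rod, and nothing suggested I had touched anything else.

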